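# Load the long-stemmed specimen carrier through the sprung flap of a curing unit

## Task

Take the long-stemmed specimen carrier out of the rack and push it down through the curing unit's sprung flap, starting nearer the right-hand end of the mouth (seen from the robot). While it holds the flap open, slide it left until you feel the fence inside, then lower it beside the fence into the pocket until it is fully home, and let go so that it stands upright with the flap closed around its stem. Be gentle, never forcing the carrier against the unit, and leave the two spare carriers, the water bottle and the jar nearest the robot where they are.

Things in the scene. Friction and masses are not known exactly. Their poses are not given: they have to be found in the camera images.
- carrier_mid (a point): The long-stemmed carrier, upright in one of the rack's wells: a white block 22 (x) x 56 (y) x 55 mm high, three small discs on its -x face, with a plain aluminium bar (stem) rising from it to 141 mm above the foot; no other carrier has a tall stem. About 100 g. This point is on the block's centre line, 70.5 mm above the foot's underside (half-way up); z up.
- carrier_stem (a point): Grip point on the carrier's stem, 121 mm above the foot, 20 mm below the stem's top. The stem is 10 (x) x 12 (y) mm, its centre line 6 mm to +x of the block's centre (the side away from the robot), and must be on the unit's +x side too. Grip it firmly (60 N or more) across the 12 mm, fingers closing along y: gripped the other way, the fence twists it in the grip unnoticed.
- rack: Grey plastic rack, 70 (x) x 250 (y) x 30 mm high, with three wells in a row along y, 80 mm apart, each 25 x 59 mm and 20 mm deep (floor 10 mm above the table). Origin at the centre of its underside. The three carriers stand in the wells in any order, turned as the rack is.
- station: Curing unit: white box fixed to the table, x -75 to +85 mm, y -105 to +75 mm, flat top 120 mm up; origin on the table under the mouth's centre, x away from the robot, y left. A straight chute leads down from the mouth to a cradle (fence, pocket, deck) out of sight. Keep every push of the carrier on the unit or flap well under 15 N: touch at 12 mm/s or slower, stop on a rise of 4 to 6 N.
- mouth (a point): Centre of the mouth in the unit's top, 120 mm above the table; axes as the unit's. The mouth spans x -14 to +14 mm and y -50 to +50 mm and is closed by the steel flap. Fully home, the carrier's block is out of sight, its top 38 mm below this level, and the stem's top 48 mm above it.
- entry (a point): Where to enter: 15 mm to the right (-y) of the mouth's centre, at the unit's top; axes as the unit's. With the block's centre line here the carrier clears the fence in every case. Lower it until the foot is 50 mm above the table, then slide left (+y) until it pushes on the fence: 3 to 30 mm away. Rubbing on flap and walls takes 1 to 5 N, so judge by the rise once sliding.
- chute_floor (a point): Point under the mouth's centre, 27 mm above the table: the level of the pocket's floor, a rubber pad giving 1 mm per 2.5 N. The pocket is 59 mm long in y, 3 mm more than the block; its centre is anywhere within 13 mm left or right of this point and is NOT measured. At its left end the fence (top 73 mm above the table), at its right the deck, 43 mm up, where a carrier not beside the fence gets stuck. Ease 1 mm off the fence to lower.
- flap (a joint): Angle of the sprung flap, rad: 0 shut (level with the top), grows as it is pushed down, 1.57 hanging; about 1.35 beside the carrier. It takes 1 to 2 N to start, and when open presses the carrier away from the hinge with about 2 N. It springs shut by itself once the block's top is over 31 mm below the unit's top, just before the carrier is home.
- flap_hinge (a point): Middle of the flap's hinge line, along y, on the robot's side of the mouth at x = -17 mm of the unit. The flap is a steel plate 31 mm long, 98 mm wide, 3 mm thick; its free edge, on the far side, has a cut-out in the middle, 46 mm wide and 17 mm deep, that leaves room for the stem as it closes.
- spare_knob: Spare carrier in the rack, same white block, with a short stem and a round knob, 82 mm high overall; leave it in its well. Origin at the centre of its underside.
- spare_bar: Spare carrier in the rack, same white block, with a low crosswise bar, 66 mm high overall; leave it in its well. Origin at the centre of its underside.
- water: Clear water bottle with a blue cap, 62 mm in diameter and 190 mm high, standing at the back of the bench; origin at the centre of its underside.
- jar: White lidded jar, 60 mm in diameter and 45 mm high, standing on the robot's side between the rack and the unit; origin at the centre of its underside.
Not all that is in view belongs to the job. Of the things shaped like the station, the white one is meant.

How it is judged:
On the way:
1. the carrier is in the mouth, its foot more than 20 mm below the unit's top, holding the flap open (value of joint flap above 0.9 rad and z of carrier_mid in the frame of station below 0.1705 m and horizontal distance between carrier_mid and mouth below 0.03 m), for 0.2 s.
At the end, for the whole second after the job is handed in: The carrier stands in the pocket inside the curing unit, its foot within 4 mm of the pocket floor, within 22 mm of the mouth's centre line, upright within 0.1 rad, released; the flap is shut around the stem (below 0.12 rad) and still (z of carrier_mid in the frame of station between 0.094 and 0.1015 m and horizontal distance between carrier_mid and mouth below 0.022 m and angle between carrier_mid's own z axis and vertical below 0.1 rad and value of joint flap below 0.12 rad and velocity of joint flap below 0.1 rad/s); the robot touches nothing.
It fails at once if the carrier is pressed against the curing unit or its flap with more than 15 N (contact force between carrier and station above 15 N).
It fails at once if a spare carrier is moved more than 20 mm (distance of any of spare_knob, spare_bar from where it was at the start of the episode above 0.02 m).
It fails at once if the water bottle or the jar is moved more than 20 mm (distance of any of water, jar from where it was at the start of the episode above 0.02 m).
It also fails if it takes over 46 s, if anything falls off the work surface, if the arm or the gripper's body presses on something with over 40 N, if the wrist force passes 120 N, or if a joint passes its speed limit or range.

## Robot

A 6-joint arm with a two-finger parallel gripper is mounted at the origin on the work surface. World frame = base frame: x ahead of the robot, y to its left, z up, the work surface at z = 0. Lengths are in m, angles in rad, forces in N, time in s.
With the tool pointing down it reaches from about 0.35 to 0.85 m from the base axis. Payload 8.1 kg.
Tool frame: the origin (TCP) lies at the very end of the fingers, on their centre line; the grasp point (between the pads) lies 19 mm behind it (robot.pinch_z is the distance from the TCP to the grasp point, in m); x points along the fingers, z is the direction in which the jaws open and shut, and the axes are right-handed (so a half turn about x gives the same grasp; the last joint's range is limited). The gripper opens to 93 mm and grips with 3 to 60 N. Pads are 15 mm wide; open, the fingers measure 128 mm over their backs; the gripper's body (75 mm by 188 mm) begins 65 mm behind the grasp point.
Start: joints at [-1.265, 0.13, 1.488, -0, 1.523, -0.085], TCP at [0.229, -0.555, 0.219] pointing down, gripper open.
Joint ranges: [-2.96, 2.96], [-0.89, 2.26], [0.02, 2.5], [-1.34, 4.48], [0, 2.73], [-2.66, 2.66]. Speed limits (rad/s): [2.39, 2.39, 2.79, 3.14, 3.14, 3.14].

## Interface

Orientations are given as a rotation vector (axis times angle).
In Python, from plant import robot, optics, ticket gives the robot as it stands.
- The arm moves only by the tool jog_arm, never from a script. Its argument "targets" is a list of rows, each a list of 7 numbers: the shift along the tool's x, y, z in cm, then the turn, a rotation vector about the tool's x, y, z in degrees, then the closure, from 0 (fully open) to 1 (shut). In form: [[dx, dy, dz, ax, ay, az, grip], ...]. A call has 1 to 5 rows; each row is the pose to reach, as a shift and turn from the pose measured when the call began, along the tool's axes at that moment; what a row does not reach only later rows make up. A row lasts 1/8 s, in which the tool goes at most 62.5 mm and 10.7 degrees, less where a joint would pass 70% of its speed; a pose out of reach is approached as far as the arm can. A call with a gripper value outside its range is refused whole. The fingers move at their own pace and stop on an object; "squeeze" is the grip in N (left out, the last holds). Time passes only in rows, so rows that repeat a pose let the fingers close. It gives the time, the measured TCP pose, the force and the opening at its end, in the units of the state.
- robot.read_state(): the state, without advancing time (a new reading comes with each control period).
- optics.read_camera(name): name is "side" or "top" or "wrist"; returns a dict with "frame" (384x512x3 uint8, red, green, blue), "vertical_fov" (degrees; the focal length in pixels is half the picture's height over the tangent of half this angle, whatever the lens; pixels are square), "cx", "cy" (the principal point, pixels), "R" (3x3) and "t" (3): a world point X has camera coordinates R X + t. Camera axes: x right, y down, z forward; pixel columns grow to the right and rows downward; lengths in m; the calibration is good to about 2 mm. A picture is of the moment at which its call begins. There is no depth.
- ticket.close_job(): hands the job in, once; it reports no verdict.
The state is a dict: "t": time; "q": joint angles; "dq": joint speeds; "joint_torque": joint torques, N m; "tool_pos": TCP position; "orientation": TCP orientation; "force": force on the tool from outside, world axes, zero at the start; "wrist_torque": the same for the moment, N m; "opening": finger opening in m.
Only numpy, scipy, OpenCV 4.12 (cv2) and the standard library are available. Lean on these libraries where they do the work, as an engineer would, in place of code of your own. Each camera call takes 0.05 s, during which the arm holds its last target.

## Working session

There is one attempt and no reset: what is moved stays moved. The work goes in short steps, Python scripts to look and compute and a tool call to move; the robot and the scene stay as the last step left them, time stands still between calls to the robot, and variables do not carry over. Pictures are saved under pics/ and viewed, and the job is handed in when it is done.

Besides the shell and the picture viewer there is one more tool, called after "Call:" as name(argument=value, ...), one argument or row to a line, values as JSON. jog_arm: Moves the arm, as the interface text tells. Its arguments: {"type":"object","properties":{"targets":{"type":"array"},"squeeze":{"type":"number"}},"required":["targets"]}

```bash
ls; mkdir -p pics; python3 - <<'E'
from plant import robot, optics, ticket
import cv2
s=robot.read_state(); print(s)
for n in ["side","top","wrist"]:
    c=optics.read_camera(n); cv2.imwrite(f"pics/{n}0.png",c["frame"][:,:,::-1]); print(n,c["vertical_fov"],c["cx"],c["cy"],c["R"],c["t"])
print(robot.pinch_z)
E
```

```text
pics
{'t': 0.0, 'q': array([-1.26537875e+00,  1.31105345e-01,  1.48928852e+00, -3.11654453e-05,
        1.52300172e+00, -8.53864395e-02]), 'dq': array([-5.43798637e-04, -8.16617442e-04, -5.84705071e-04, -1.35720867e-03,
        7.04503738e-05,  1.30277205e-03]), 'joint_torque': array([-1.40824945e-03, -5.59855950e+01, -4.91756666e+01,  7.68215465e-02,
        3.56226624e-02, -1.23188861e-04]), 'tool_pos': array([ 0.22840353, -0.55420633,  0.21761572]), 'orientation': array([ 0.91778793,  1.37057367, -0.91597036]), 'force': array([-0.09463063, -0.25629359,  0.41770765]), 'wrist_torque': array([ 0.02589998, -0.00467693,  0.03375515]), 'opening': 0.09301670871324694}
side 49.52317426984464 250.86295689394774 192.68837999907606 [[-0.81049517 -0.58574202 -0.00196616]
 [-0.42490425  0.59024671 -0.6863419 ]
 [ 0.40317981 -0.55544136 -0.72727638]] [0.45561632 0.25710005 1.05065197]
top 44.441339763210195 256.87448782621493 197.695264268491 [[ 6.69403006e-04 -9.99989575e-01  4.51675914e-03]
 [-9.97699303e-01 -9.74053137e-04 -6.77875578e-02]
 [ 6.77912507e-02 -4.46099025e-03 -9.97689554e-01]] [0.06111319 0.50153735 1.37417923]
wrist 62.73464471368009 253.94250064537164 194.15874609790353 [[ 0.38071121 -0.92469151 -0.00214171]
 [-0.88761032 -0.36609164  0.27950821]
 [-0.25924293 -0.10451091 -0.96014091]] [-0.59959971 -0.03210931  0.39110562]
0.0188
```

View pics/top0.png

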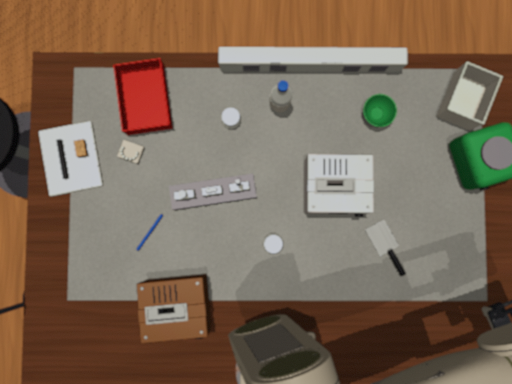

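View pics/side0.png

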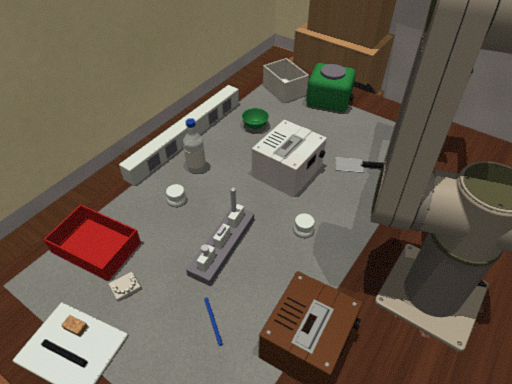

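View pics/wrist0.png

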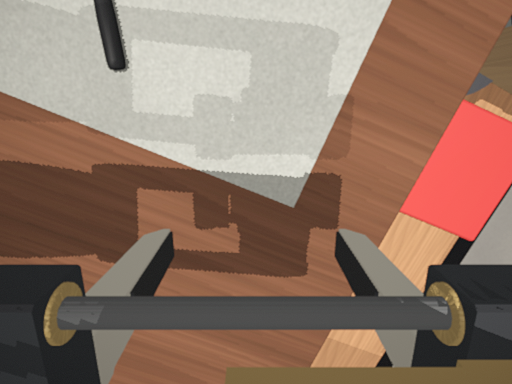

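The top view shows the rack at about (212,192), with the tall-stemmed carrier in its rightmost well at (238,185). The white station is at (340,184), the jar at (273,243) and the bottle at (281,95). The brown unit at (172,310) is a decoy. I'll zoom in to measure.

```bash
python3 - <<'E'
import cv2
t=cv2.imread('pics/top0.png'); s=cv2.imread('pics/side0.png')
a=cv2.resize(t[140:230,160:260],None,fx=8,fy=6.66,interpolation=cv2.INTER_CUBIC)
cv2.imwrite('pics/ta.png',cv2.resize(t[155:215,160:260],(800,480),interpolation=cv2.INTER_CUBIC))
cv2.imwrite('pics/tb.png',cv2.resize(t[145:220,295:385],(720,600),interpolation=cv2.INTER_CUBIC))
cv2.imwrite('pics/sa.png',cv2.resize(s[110:290,180:340],(533,600),interpolation=cv2.INTER_CUBIC))
E
```

```text
(no output)
```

View pics/ta.png

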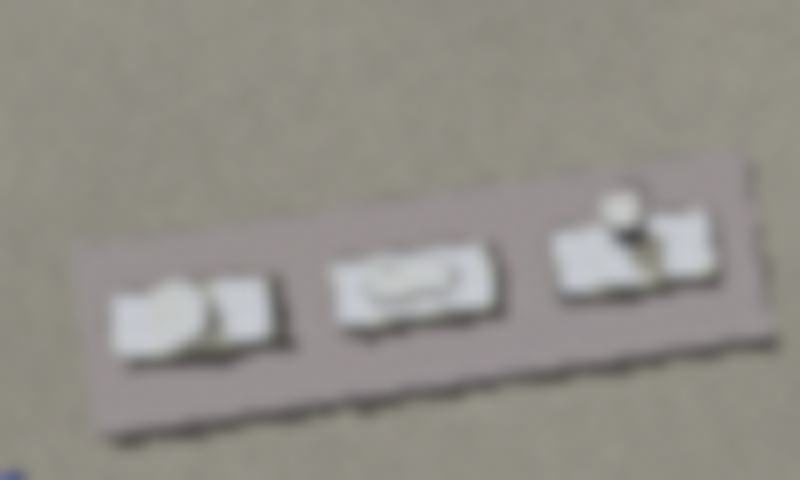

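View pics/tb.png

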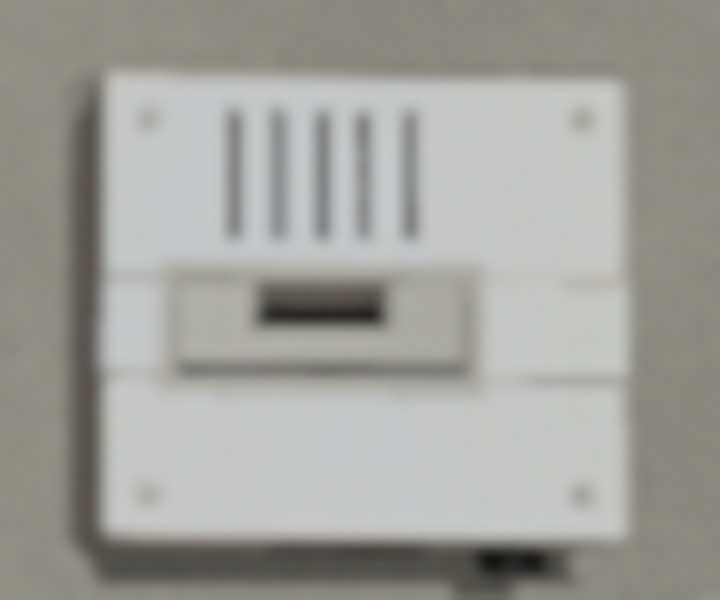

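View pics/sa.png

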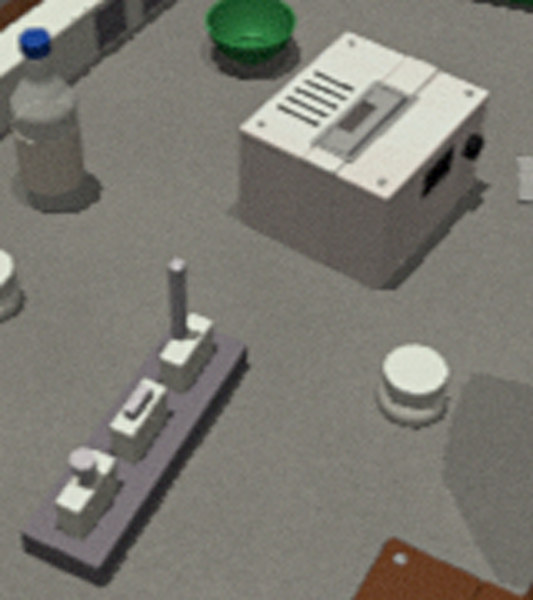

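```bash
cat > h.py <<'E'
import numpy as np, cv2
from scipy.spatial.transform import Rotation as Ro
from scipy.optimize import least_squares
def K(c): 
    f=c["frame"].shape[0]/2/np.tan(np.radians(c["vertical_fov"]/2)); return f
def ray(c,u,v):
    f=K(c); d=np.array([(u-c["cx"])/f,(v-c["cy"])/f,1.]); R=np.array(c["R"]); t=np.array(c["t"])
    return -R.T@t, R.T@d
def atz(c,u,v,z):
    o,d=ray(c,u,v); return o+d*(z-o[2])/d[2]
def proj(c,X):
    p=np.array(c["R"])@np.asarray(X,float)+np.array(c["t"]); return np.array([c["cx"]+K(c)*p[0]/p[2],c["cy"]+K(c)*p[1]/p[2]])
E
python3 - <<'E'
from h import *
from plant import optics
c=optics.read_camera("top")
def un(l,x0,y0,s=8): return [((u+.5)/s-.5+x0,(v+.5)/s-.5+y0) for u,v in l]
def fit(P,px,z):
    Q=np.array([atz(c,u,v,z)[:2] for u,v in px])
    def r(p):
        C=np.array([[np.cos(p[2]),-np.sin(p[2])],[np.sin(p[2]),np.cos(p[2])]])
        return ((C@np.array(P).T).T+p[:2]-Q).ravel()
    s=least_squares(r,[Q[:,0].mean(),Q[:,1].mean(),0]); return s.x,(s.fun.reshape(-1,2)*1e3).round(1)
# station: far-left, far-right, near-right, near-left
print("station",fit([(.085,.075),(.085,-.105),(-.075,-.105),(-.075,.075)],un([(103,70),(625,80),(630,540),(99,536)],295,145),.12))
px=un([(74,245),(742,152),(775,340),(103,435)],160,155)
print("rack",fit([(.035,.125),(.035,-.125),(-.035,-.125),(-.035,.125)],px,.03))
for n,(u,v) in {"jar":(273,243),"bottle":(283,87)}.items(): print(n,atz(c,u,v,.045 if n=="jar" else .19))
b=un([(622,207)],160,155)[0]; print("stemtop",atz(c,*b,.151))
b=un([(550,230),(712,207),(720,275),(563,300)],160,155); print("block",np.mean([atz(c,*q,.065) for q in b],0))
E
```

```text
station (array([ 0.53102764, -0.15163668, -0.01137673]), array([[-0.5, -0.2],
       [ 0.7, -0. ],
       [-0.5,  1. ],
       [ 0.3, -0.8]]))
rack (array([0.51968183, 0.19161619, 0.14310394]), array([[-0.6,  0.3],
       [ 0.4, -2.2],
       [ 0.4,  0. ],
       [-0.2,  1.8]]))
jar [0.36878277 0.01510055 0.045     ]
bottle [ 0.78195994 -0.00630231  0.19      ]
stemtop [0.53867787 0.11458076 0.151     ]
block [0.53118051 0.11263308 0.065     ]
```

```bash
cat >> h.py <<'E'
def Rt(yaw,flip=False):
    R=np.array([[0,-1,0],[0,0,1],[-1,0,0]],float)
    if flip: R=R@Ro.from_euler('x',180,degrees=True).as_matrix()
    return Ro.from_euler('z',yaw).as_matrix()@R
def rel(s,pos,yaw,flip=False):
    R=Ro.from_rotvec(s["orientation"]).as_matrix()
    d=R.T@(np.array(pos)-s["tool_pos"])*100
    w=Ro.from_matrix(R.T@Rt(yaw,flip)).as_rotvec(degrees=True)
    return d.round(2),w.round(1)
def show(s):
    R=Ro.from_rotvec(s["orientation"]).as_matrix()
    print("t",s["t"],"pos",s["tool_pos"].round(4),"F",s["force"].round(2),"T",s["wrist_torque"].round(2),"open",round(s["opening"],4),"zaxis",R[:,2].round(3),"xaxis",R[:,0].round(3),"q6",s["q"].round(2))
E
python3 - <<'E'
from h import *
from plant import robot
s=robot.read_state(); show(s)
for f in (0,1): print(rel(s,[.537,.1135,.22],.143,f))
E
```

```text
t 0.2 pos [ 0.2285 -0.5544  0.218 ] F [-0.19  0.45 -0.74] T [-0.04  0.    0.  ] open 0.093 zaxis [ 0.381 -0.925 -0.001] xaxis [-0.     0.001 -1.   ] q6 [-1.27  0.13  1.49  0.    1.52 -0.09]
(array([ -0.14,  53.97, -50.  ]), array([-1.658e+02, -0.000e+00, -1.000e-01]))
(array([ -0.14,  53.97, -50.  ]), array([14.2, -0.1,  0. ]))
```

Call:
jog_arm(
  targets=[
    [-0.5, 13.5, -12.5, 3.5, 0, 0, 0.3],
    [-0.5, 27, -25, 7, 0, 0, 0.3],
    [-0.5, 40, -37, 10.5, 0, 0, 0.3],
    [-0.5, 54, -50, 14.2, 0, 0, 0.3],
    [-0.5, 54, -50, 14.2, 0, 0, 0.3],
  ],
)

```text
t: 0.82
tool_pos: [0.36, -0.2692, 0.2217]
orientation: [1.105, 1.273, -1.104]
force: [0.8, -0.1, 0.6]
opening: 0.0649
```

```bash
python3 - <<'E'
from h import *
from plant import robot
s=robot.read_state(); show(s)
print(rel(s,[.537,.1135,.215],.143,1))
E
```

```text
t 0.825 pos [ 0.36   -0.2692  0.2217] F [ 0.84 -0.15  0.63] T [-0.   -0.   -0.06] open 0.0649 zaxis [ 0.141 -0.99  -0.001] xaxis [ 0.     0.001 -1.   ] q6 [-0.76 -0.29  1.88  0.    1.55  0.67]
(array([  0.71,  22.92, -35.39]), array([-0.1, -0.1, -0. ]))
```

Call:
jog_arm(
  targets=[
    [0.2, 4, -6, 0, 0, 0, 0.3],
    [0.4, 8, -12, 0, 0, 0, 0.3],
    [0.7, 12, -18, 0, 0, 0, 0.3],
    [0.7, 16, -25, 0, 0, 0, 0.3],
    [0.7, 20, -30, 0, 0, 0, 0.3],
  ],
)

```text
t: 1.45
tool_pos: [0.4932, 0.0135, 0.2153]
orientation: [1.105, 1.273, -1.103]
force: [1.6, -1.4, -0.1]
opening: 0.0654
```

```bash
python3 - <<'E'
from h import *
from plant import robot
s=robot.read_state(); show(s)
print(rel(s,[.537,.1135,.215],.143,1))
E
```

```text
t 1.45 pos [0.4932 0.0135 0.2153] F [ 1.65 -1.38 -0.09] T [-0.07 -0.02 -0.03] open 0.0654 zaxis [ 0.141 -0.99  -0.001] xaxis [ 0.001  0.001 -1.   ] q6 [-0.08 -0.16  1.78  0.    1.52  1.35]
(array([ 0.04,  5.75, -9.28]), array([-0.1, -0. , -0. ]))
```

Call:
jog_arm(
  targets=[
    [0, 3, -5, 0, 0, 0, 0.3],
    [0, 5.7, -9.3, 0, 0, 0, 0.3],
    [0, 5.7, -9.3, 0, 0, 0, 0.3],
    [0, 5.7, -9.3, 0, 0, 0, 0.3],
  ],
)

```text
t: 1.95
tool_pos: [0.5361, 0.1133, 0.215]
orientation: [1.104, 1.274, -1.104]
force: [-0.6, 0.0, 0.2]
opening: 0.0652
```

```bash
python3 - <<'E'
from h import *
from plant import robot,optics
s=robot.read_state(); show(s)
for n in ("wrist","side"):
    c=optics.read_camera(n); cv2.imwrite(f'pics/{n}1.png',cv2.resize(c["frame"][:,:,::-1],(800,600),interpolation=cv2.INTER_CUBIC))
    for P in ([.531,.1124,.065],[.537,.1133,.151],[.537,.1133,.065],s["tool_pos"]): print(n,proj(c,P)*800/512)
    np.save(f'pics/{n}1.npy',c,allow_pickle=True)
E
```

```text
t 1.95 pos [0.5361 0.1133 0.215 ] F [-0.57  0.03  0.21] T [ 0.04 -0.    0.02] open 0.0652 zaxis [ 0.142 -0.99  -0.   ] xaxis [-0.  0. -1.] q6 [ 0.11 -0.01  1.64  0.    1.51  1.54]
wrist [396.57701929 291.32248173]
wrist [396.30248322 324.2559795 ]
wrist [396.51408654 282.43009741]
wrist [395.58330901 382.37976434]
side [369.04278901 331.03684647]
side [364.46867825 296.41855776]
side [366.05065756 329.85257461]
side [363.58474926 269.16613555]
```

View pics/wrist1.png

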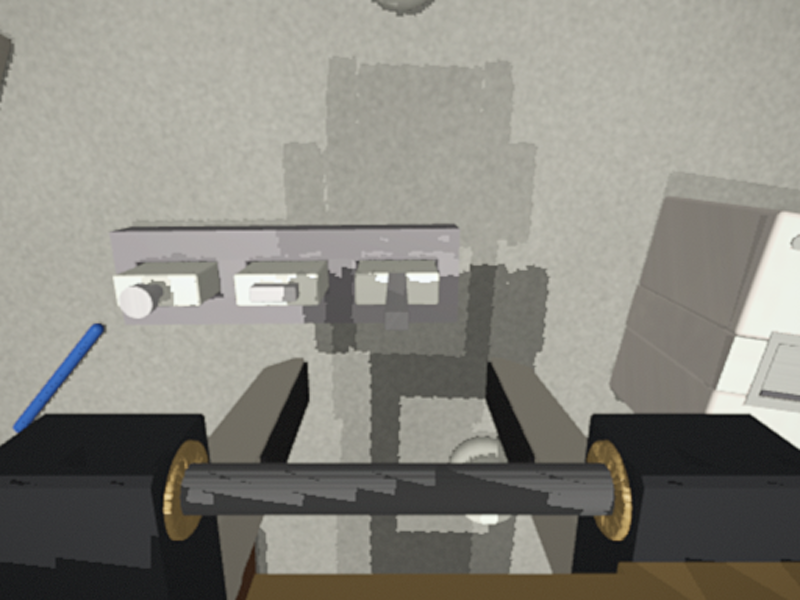

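View pics/side1.png

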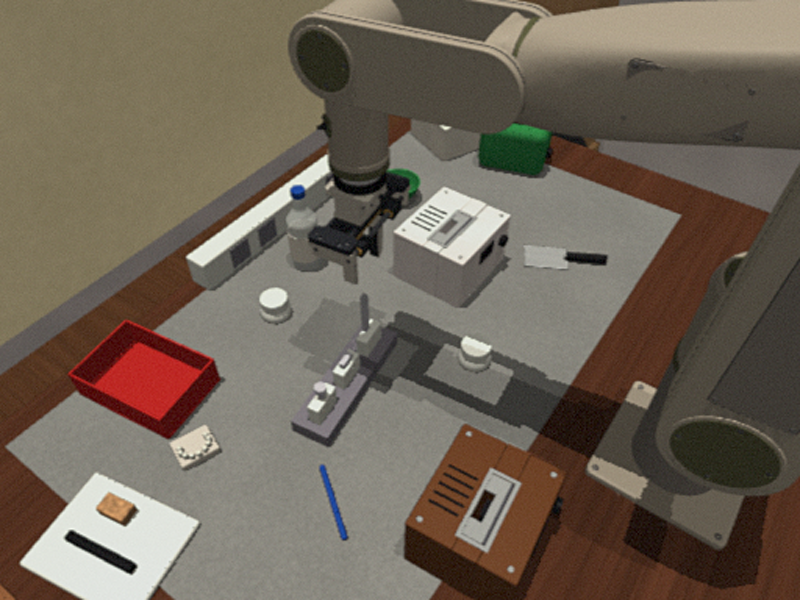

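```bash
python3 - <<'E'
from h import *
c=np.load('pics/wrist1.npy',allow_pickle=True).item()
cv2.imwrite('pics/w1z.png',cv2.resize(c["frame"][135:215,60:310,::-1],(800,256),interpolation=cv2.INTER_CUBIC))
cv2.imwrite('pics/w1y.png',cv2.resize(c["frame"][160:215,220:290,::-1],(700,550),interpolation=cv2.INTER_CUBIC))
E
```

```text
(no output)
```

View pics/w1z.png

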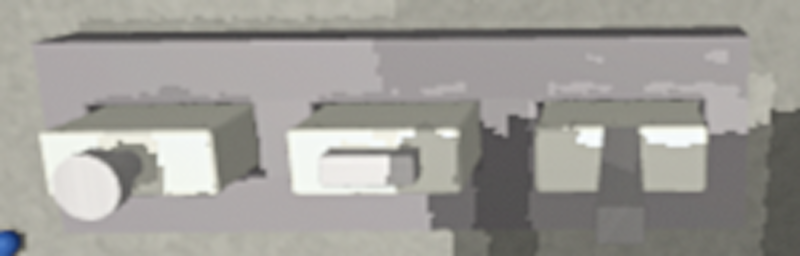

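View pics/w1y.png

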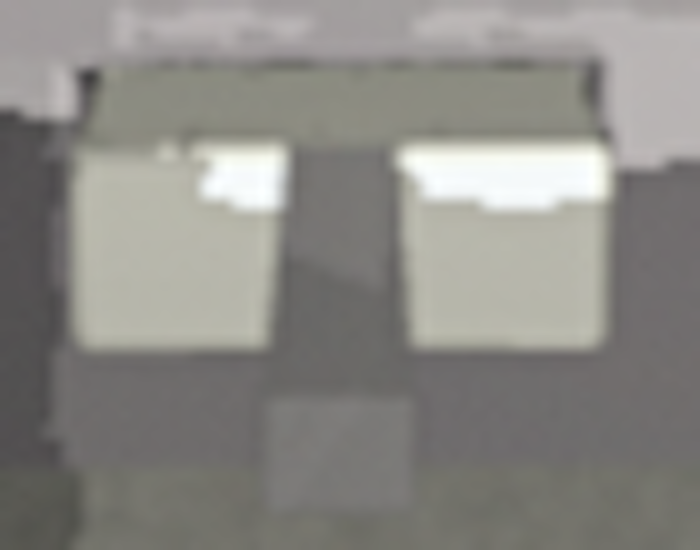

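```bash
python3 - <<'E'
from h import *
from plant import robot
c=np.load('pics/wrist1.npy',allow_pickle=True).item()
f=lambda u,v:((u+.5)/10-.5+220,(v+.5)/10-.5+160)
print(atz(c,*f(340.5,453),.151))
q=[atz(c,*f(*p),.151) for p in [(268,398),(413,398),(413,510),(268,510)]]; print(np.round(q,4))
q=[atz(c,*f(*p),.065) for p in [(75,148),(610,145),(603,350),(82,350)]]; print(np.round(q,4),np.mean(q,0))
g=lambda u,v:((u+.5)/3.2-.5+60,(v+.5)/3.2-.5+135)
a,b=[atz(c,*g(*p),.03) for p in [(35,43),(748,35)]];print(a,b,a-b, np.arctan2(-(a-b)[0],(a-b)[1]))
s=robot.read_state();show(s)
for P in ([.5385,.1135,.215],[.5385,.1135,.112]): print(rel(s,P,.143,1))
E
```

```text
[0.5391367  0.11363124 0.151     ]
[[0.5427 0.1197 0.151 ]
 [0.5443 0.1088 0.151 ]
 [0.5354 0.1074 0.151 ]
 [0.5338 0.1185 0.151 ]]
[[0.5398 0.1414 0.065 ]
 [0.5479 0.0871 0.065 ]
 [0.5262 0.0843 0.065 ]
 [0.5185 0.1381 0.065 ]] [0.53309089 0.11271224 0.065     ]
[0.53656687 0.3190888  0.03      ] [0.57442936 0.0742796  0.03      ] [-0.03786248  0.2448092   0.        ] 0.15344542007532638
t 2.05 pos [0.5362 0.1125 0.2154] F [ 0.64 -0.67 -0.55] T [ 0.01 -0.01  0.02] open 0.0652 zaxis [ 0.14 -0.99 -0.  ] xaxis [ 0.  0. -1.] q6 [ 0.11 -0.01  1.64  0.    1.51  1.54]
(array([ 0.04,  0.24, -0.07]), array([-0.1, -0. , -0. ]))
(array([10.34,  0.23, -0.07]), array([-0.1, -0. , -0. ]))
```

Call:
jog_arm(
  targets=[
    [2.5, 0.28, -0.08, 0, 0, 0, 0.3],
    [5, 0.28, -0.08, 0, 0, 0, 0.3],
    [7.5, 0.28, -0.08, 0, 0, 0, 0.3],
    [10.3, 0.28, -0.08, 0, 0, 0, 0.3],
    [10.3, 0.28, -0.08, 0, 0, 0, 0.3],
  ],
)

```text
t: 2.68
tool_pos: [0.5368, 0.1122, 0.1102]
orientation: [1.104, 1.275, -1.11]
force: [-0.5, -0.0, 0.2]
opening: 0.0651
```

```bash
python3 - <<'E'
from h import *
from plant import robot
s=robot.read_state();show(s)
print(rel(s,[.539,.1136,.112],.146,1))
E
```

```text
t 2.675 pos [0.5368 0.1122 0.1102] F [-0.53 -0.05  0.22] T [ 0.04 -0.04  0.  ] open 0.0651 zaxis [ 0.138 -0.99  -0.   ] xaxis [-0.004 -0.    -1.   ] q6 [0.11 0.07 1.75 0.   1.32 1.54]
(array([-0.18,  0.24, -0.11]), array([-0.4, -0. ,  0.2]))
```

Call:
jog_arm(
  targets=[
    [-0.2, 0.25, -0.1, -0.4, 0, 0.2, 0.3],
    [-0.2, 0.25, -0.1, -0.4, 0, 0.2, 0.3],
  ],
)

```text
t: 2.92
tool_pos: [0.5403, 0.1133, 0.114]
orientation: [1.103, 1.273, -1.1]
force: [-0.3, -0.9, -1.5]
opening: 0.0653
```

```bash
python3 - <<'E'
from h import *
from plant import robot
s=robot.read_state();show(s)
print(rel(s,[.539,.1136,.112],.146,1))
E
```

```text
t 2.925 pos [0.5403 0.1133 0.114 ] F [-0.33 -0.85 -1.55] T [0.01 0.02 0.02] open 0.0653 zaxis [ 0.145 -0.989 -0.   ] xaxis [ 0.002  0.    -1.   ] q6 [0.11 0.07 1.74 0.   1.32 1.54]
(array([ 0.2 , -0.12, -0.05]), array([-0. , -0. , -0.1]))
```

Call:
jog_arm(
  targets=[
    [0.2, -0.1, -0.05, 0, 0, 0, 0.3],
    [0.2, -0.1, -0.05, 0, 0, 0, 0.7],
    [0.2, -0.1, -0.05, 0, 0, 0, 1],
    [0.2, -0.1, -0.05, 0, 0, 0, 1],
    [0.2, -0.1, -0.05, 0, 0, 0, 1],
  ],
  squeeze=60,
)

```text
t: 3.55
tool_pos: [0.5392, 0.1137, 0.1119]
orientation: [1.103, 1.273, -1.1]
force: [0.0, -0.0, 0.5]
opening: 0.0297
```

Call:
jog_arm(
  targets=[
    [0, 0, 0, 0, 0, 0, 1],
    [0, 0, 0, 0, 0, 0, 1],
  ],
)

```text
t: 3.8
tool_pos: [0.5392, 0.1137, 0.1119]
orientation: [1.103, 1.273, -1.1]
force: [-0.3, 0.2, -1.8]
opening: 0.0117
```

```bash
python3 - <<'E'
from h import *
from plant import robot,optics
s=robot.read_state();show(s)
print(rel(s,[.539,.1136,.112],.146,1))
c=optics.read_camera("wrist"); cv2.imwrite('pics/wrist2.png',c["frame"][:,:,::-1])
E
```

```text
t 3.8 pos [0.5392 0.1137 0.1119] F [-0.33  0.23 -1.83] T [-0.04  0.07  0.05] open 0.0117 zaxis [ 0.145 -0.989 -0.   ] xaxis [ 0.002  0.    -1.   ] q6 [0.11 0.07 1.75 0.   1.32 1.54]
(array([-0.01, -0.02,  0.01]), array([-0. , -0. , -0.1]))
```

View pics/wrist2.png

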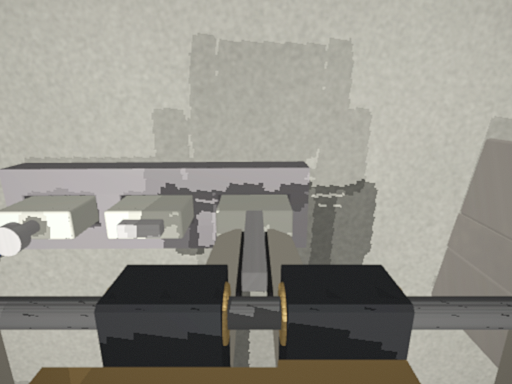

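The wrist view shows both fingers closed on the stem at about (255,245), with the opening at 11.7 mm. Next I lift.

Call:
jog_arm(
  targets=[
    [-0.8, 0, 0, 0, 0, 0, 1],
    [-1.6, 0, 0, 0, 0, 0, 1],
    [-2.6, 0, 0, 0, 0, 0, 1],
    [-4.6, 0, 0, 0, 0, 0, 1],
    [-7.2, 0, 0, 0, 0, 0, 1],
  ],
)

```text
t: 4.47
tool_pos: [0.5388, 0.1136, 0.1852]
orientation: [1.102, 1.274, -1.1]
force: [0.6, 0.7, -1.1]
opening: 0.0118
```

```bash
python3 - <<'E'
from h import *
from plant import robot,optics
s=robot.read_state();show(s)
print(rel(s,[.531,-.1665,.26],-.011,1))
E
```

```text
t 4.475 pos [0.5388 0.1136 0.1852] F [ 0.62  0.7  -1.06] T [ 0.03  0.   -0.05] open 0.0118 zaxis [ 0.145 -0.989 -0.   ] xaxis [ 0.001  0.    -1.   ] q6 [0.11 0.01 1.67 0.   1.45 1.54]
(array([-7.49, -4.82, 27.6 ]), array([ 9. , -0. , -0.1]))
```

Call:
jog_arm(
  targets=[
    [-4, 0, 2, 0, 0, 0, 1],
    [-7.5, -0.8, 7, 2, 0, 0, 1],
    [-7.5, -1.8, 13, 4, 0, 0, 1],
    [-7.5, -3, 19, 6.5, 0, 0, 1],
    [-7.5, -3.6, 24, 9, 0, 0, 1],
  ],
)

```text
t: 5.1
tool_pos: [0.5376, -0.1314, 0.262]
orientation: [1.221, 1.2, -1.217]
force: [1.0, 0.3, -0.6]
opening: 0.0114
```

```bash
python3 - <<'E'
from h import *
from plant import robot,optics
s=robot.read_state();show(s)
print(rel(s,[.5368,-.1667,.255],-.011,1))
E
```

```text
t 5.1 pos [ 0.5376 -0.1314  0.262 ] F [ 0.98  0.31 -0.64] T [ 0.08 -0.04  0.01] open 0.0114 zaxis [-0.014 -1.     0.   ] xaxis [ 0.003 -0.    -1.   ] q6 [-0.33 -0.01  1.56  0.    1.59  1.25]
(array([ 0.71, -0.04,  3.53]), array([-0.2,  0. , -0.2]))
```

Call:
jog_arm(
  targets=[
    [0.7, 0, 2, -0.2, 0, -0.2, 1],
    [1.7, 0, 3.5, -0.2, 0, -0.2, 1],
    [1.7, 0, 3.5, -0.2, 0, -0.2, 1],
    [1.7, 0, 3.5, -0.2, 0, -0.2, 1],
  ],
)

```text
t: 5.6
tool_pos: [0.5373, -0.1654, 0.2453]
orientation: [1.216, 1.205, -1.216]
force: [1.0, -0.6, -1.5]
opening: 0.0117
```

```bash
python3 - <<'E'
from h import *
from plant import robot,optics
s=robot.read_state();show(s)
for n in ("wrist","side","top"):
    c=optics.read_camera(n); np.save(f'pics/{n}3.npy',c,allow_pickle=True)
    cv2.imwrite(f'pics/{n}3.png',cv2.resize(c["frame"][:,:,::-1],(800,600),interpolation=cv2.INTER_CUBIC))
s=robot.read_state();show(s)
print(rel(s,[.5368,-.1667,.245],-.011,1))
E
```

```text
t 5.6 pos [ 0.5373 -0.1654  0.2453] F [ 0.98 -0.64 -1.54] T [ 0.04 -0.01 -0.01] open 0.0117 zaxis [-0.009 -1.    -0.   ] xaxis [-0.  0. -1.] q6 [-0.39  0.02  1.56 -0.    1.57  1.19]
t 5.75 pos [ 0.5375 -0.1654  0.2455] F [ 0.11  0.16 -1.39] T [ 0.04 -0.03 -0.02] open 0.0115 zaxis [-0.009 -1.     0.   ] xaxis [ 0. -0. -1.] q6 [-0.39  0.02  1.56 -0.    1.57  1.19]
(array([ 0.05, -0.07,  0.13]), array([ 0.1,  0. , -0. ]))
```

View pics/wrist3.png

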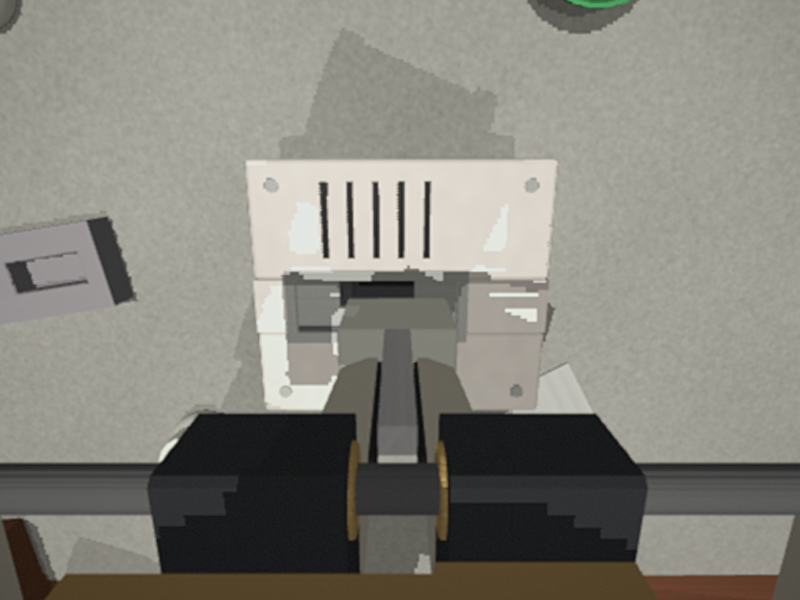

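View pics/side3.png

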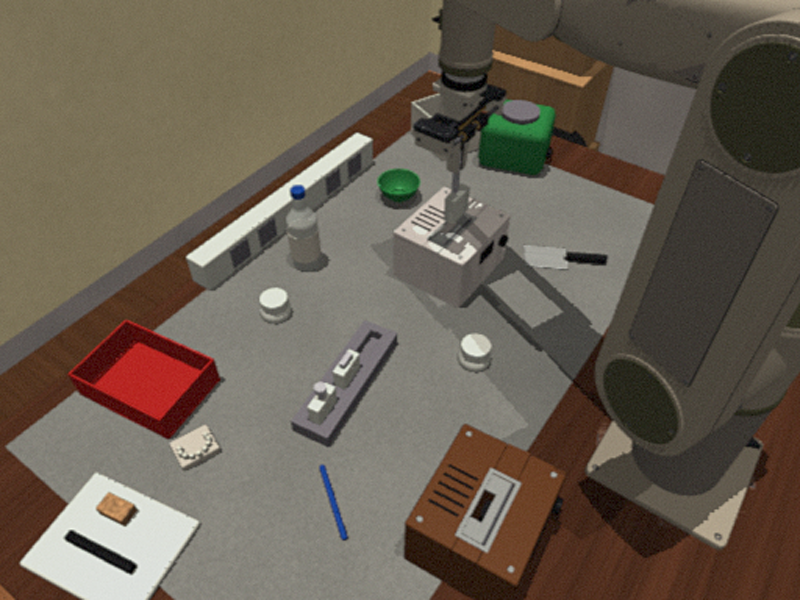

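```bash
python3 - <<'E'
from h import *
c=np.load('pics/wrist3.npy',allow_pickle=True).item()
cv2.imwrite('pics/w3z.png',cv2.resize(c["frame"][95:270,150:365,::-1],(737,600),interpolation=cv2.INTER_CUBIC))
cv2.imwrite('pics/w3y.png',cv2.resize(c["frame"][165:235,175:315,::-1],(800,400),interpolation=cv2.INTER_CUBIC))
E
```

```text
(no output)
```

View pics/w3z.png

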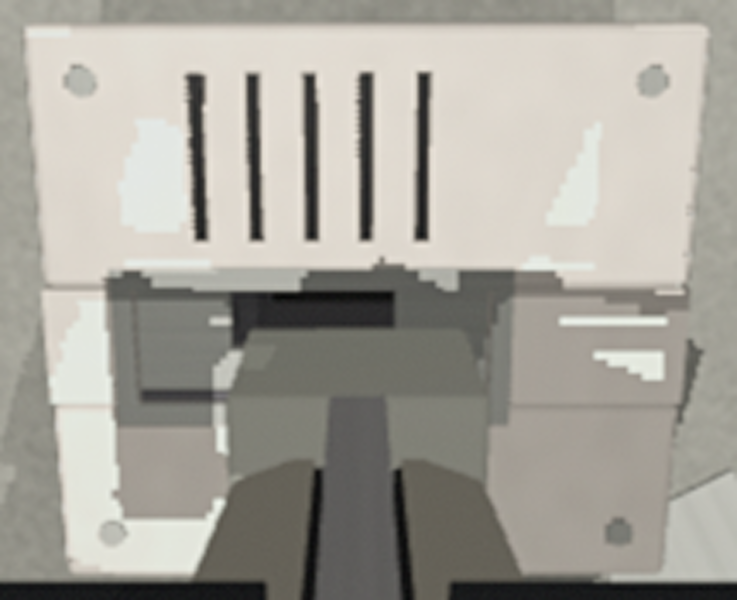

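View pics/w3y.png

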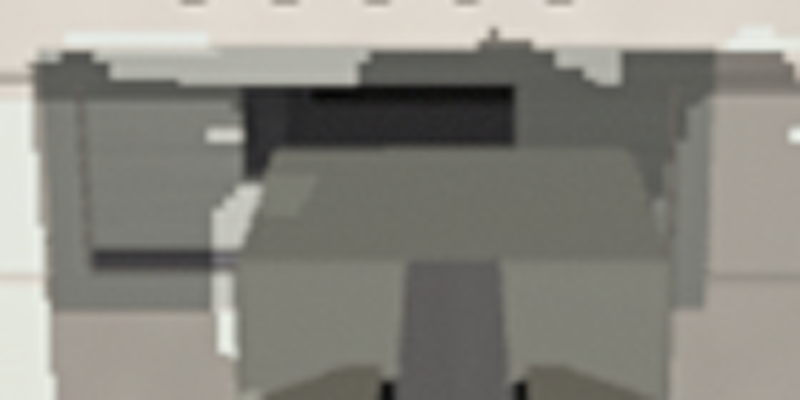

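```bash
python3 - <<'E'
from h import *
c=np.load('pics/wrist3.npy',allow_pickle=True).item()
z=lambda u,v:((u+.5)/3.4286-.5+150,(v+.5)/3.4286-.5+95)
y=lambda u,v:((u+.5)/5.714-.5+175,(v+.5)/5.714-.5+165)
P=[(.085,.075),(.085,-.105),(-.075,-.105),(-.075,.075)]
px=[z(25,27),z(708,27),z(663,574),z(71,574)]
def fit(P,Q):
    def r(p):
        C=np.array([[np.cos(p[2]),-np.sin(p[2])],[np.sin(p[2]),np.cos(p[2])]])
        return ((C@np.array(P).T).T+p[:2]-Q).ravel()
    s=least_squares(r,[Q[:,0].mean(),Q[:,1].mean(),0]); return s.x,(s.fun.reshape(-1,2)*1e3).round(1)
print(fit(P,np.array([atz(c,*q,.12)[:2] for q in px])))
# flap left edge corners, stem cutout
for q in [(82,95),(92,262),(243,90),(515,88)]: print("flap",q,atz(c,*y(*q),.12).round(4))
foot=.2455-.1022
for n,q,h in [("footL",(272,148),foot),("footR",(630,148),foot),("topL",(245,262),foot+.055),("topR",(670,260),foot+.055)]: print(n,atz(c,*y(*q),h).round(4))
E
```

```text
(array([ 0.53218115, -0.15315113, -0.00819758]), array([[ 1.3,  1.6],
       [ 1.5, -1.9],
       [-1.3, -1.3],
       [-1.5,  1.6]]))
flap (82, 95) [ 0.5445 -0.1039  0.12  ]
flap (92, 262) [ 0.5151 -0.1037  0.12  ]
flap (243, 90) [ 0.5451 -0.1308  0.12  ]
flap (515, 88) [ 0.545 -0.176  0.12 ]
footL [ 0.5415 -0.1377  0.1433]
footR [ 0.541  -0.1929  0.1433]
topL [ 0.5421 -0.1397  0.1983]
topR [ 0.5418 -0.1928  0.1983]
```

The wrist view shows the mouth clear under the carrier. The flap's left edge is at about (190,195) in native pixels, and the cut-out centre is y ≈ -0.153. In the same image the block is about 0.8 mm towards -x of the mouth's centre line and 2 mm left of entry, so I'll correct both and then descend.

Call:
jog_arm(
  targets=[
    [0.6, 0.06, 0.25, 0, 0, 0, 1],
    [1.2, 0.06, 0.25, 0, 0, 0, 1],
    [1.7, 0.06, 0.25, 0, 0, 0, 1],
    [1.9, 0.06, 0.25, 0, 0, 0, 1],
    [1.9, 0.06, 0.25, 0, 0, 0, 1],
  ],
)

```text
t: 6.38
tool_pos: [0.538, -0.1679, 0.2263]
orientation: [1.216, 1.205, -1.216]
force: [-1.0, 0.5, -1.4]
opening: 0.0118
```

```bash
cat > st.py <<'E'
from h import *
from plant import robot
s=robot.read_state();show(s); print("foot",round(s["tool_pos"][2]-.1022,4))
print(rel(s,[.538,-.168,.1522],-.010,1))
E
python3 st.py
```

```text
t 6.375 pos [ 0.538  -0.1679  0.2263] F [-0.98  0.53 -1.41] T [ 0.02  0.01 -0.06] open 0.0118 zaxis [-0.009 -1.     0.   ] xaxis [-0. -0. -1.] q6 [-0.39  0.03  1.58 -0.    1.53  1.19]
foot 0.1241
(array([7.41, 0.  , 0.01]), array([0.1, 0. , 0. ]))
```

Call:
jog_arm(
  targets=[
    [0.15, 0, 0, 0, 0, 0, 1],
    [0.3, 0, 0, 0, 0, 0, 1],
    [0.45, 0, 0, 0, 0, 0, 1],
    [0.6, 0, 0, 0, 0, 0, 1],
    [0.75, 0, 0, 0, 0, 0, 1],
  ],
)

```text
t: 7.0
tool_pos: [0.5382, -0.168, 0.2195]
orientation: [1.216, 1.204, -1.216]
force: [-0.4, 0.0, 5.2]
opening: 0.0113
```

```bash
python3 st.py
```

```text
t 7.0 pos [ 0.5382 -0.168   0.2195] F [-0.38  0.01  5.18] T [0.15 0.3  0.01] open 0.0113 zaxis [-0.009 -1.     0.001] xaxis [ 0.001 -0.001 -1.   ] q6 [-0.39  0.03  1.59 -0.    1.52  1.19]
foot 0.1173
(array([ 6.73, -0.03, -0.  ]), array([ 0.1,  0. , -0. ]))
```

```bash
python3 - <<'E'
from h import *
from plant import robot,optics
for i in range(3):
    c=optics.read_camera("wrist" if i<2 else "side"); show(robot.read_state())
    cv2.imwrite(f'pics/p4_{i}.png',cv2.resize(c["frame"][165:235,175:315,::-1],(800,400),interpolation=cv2.INTER_CUBIC) if i<2 else cv2.resize(c["frame"][100:200,230:350,::-1],(720,600),interpolation=cv2.INTER_CUBIC))
E
```

```text
t 7.05 pos [ 0.5382 -0.168   0.2193] F [ 0.25 -0.17  4.38] T [ 0.09  0.28 -0.  ] open 0.0115 zaxis [-0.009 -1.     0.001] xaxis [ 0.001 -0.001 -1.   ] q6 [-0.39  0.03  1.59 -0.    1.52  1.19]
t 7.1 pos [ 0.5382 -0.168   0.2192] F [-1.48  0.28  5.26] T [ 0.06  0.26 -0.04] open 0.0116 zaxis [-0.009 -1.     0.001] xaxis [ 0.001 -0.001 -1.   ] q6 [-0.39  0.03  1.59 -0.    1.52  1.19]
t 7.15 pos [ 0.5382 -0.168   0.2193] F [-0.86  0.29  4.16] T [0.12 0.25 0.06] open 0.0116 zaxis [-0.009 -1.     0.001] xaxis [ 0.001 -0.001 -1.   ] q6 [-0.39  0.03  1.59 -0.    1.52  1.19]
```

View pics/p4_1.png

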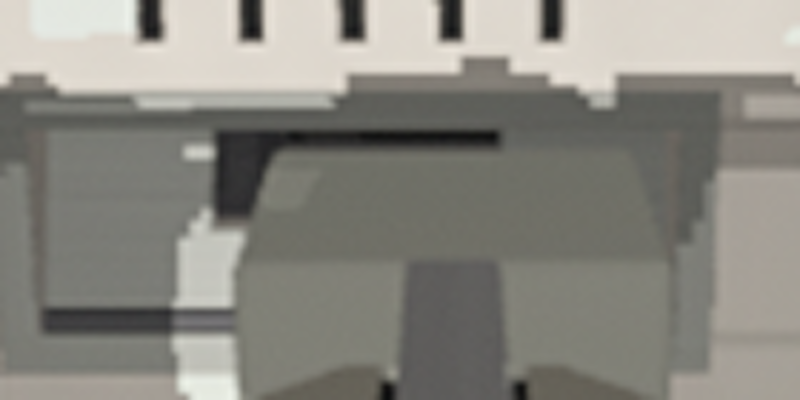

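View pics/p4_2.png

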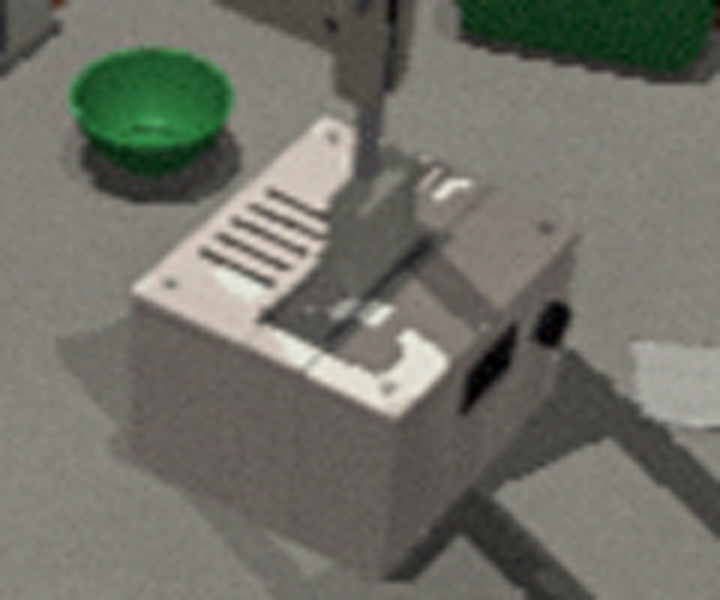

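```bash
python3 - <<'E'
from h import *
from plant import robot,optics
c=optics.read_camera("wrist"); s=robot.read_state(); show(s)
im=c["frame"][:,:,::-1]
y=lambda u,v:((u+.5)/5.714-.5+175,(v+.5)/5.714-.5+165)
for q in [(28,130),(42,310),(42,332),(215,130),(500,130),(672,130),(500,140)]: print("flap",q,atz(c,*y(*q),.12).round(4))
foot=s["tool_pos"][2]-.1022
for n,q,h in [("footL",(275,148),foot),("footR",(630,148),foot),("topL",(240,262),foot+.055),("topR",(670,262),foot+.055)]: print(n,atz(c,*y(*q),h).round(4))
g=cv2.convertScaleAbs(cv2.resize(im[180:215,175:305],(800,215),interpolation=cv2.INTER_CUBIC),alpha=2,beta=0)
cv2.imwrite('pics/p5.png',cv2.resize(g,(800,430)))
E
```

```text
t 7.2 pos [ 0.5382 -0.168   0.2193] F [-1.07  0.55  4.15] T [ 0.12  0.26 -0.02] open 0.0115 zaxis [-0.009 -1.     0.001] xaxis [ 0.001 -0.001 -1.   ] q6 [-0.39  0.03  1.59 -0.    1.52  1.19]
flap (28, 130) [ 0.5465 -0.1037  0.12  ]
flap (42, 310) [ 0.5173 -0.1037  0.12  ]
flap (42, 332) [ 0.5136 -0.1034  0.12  ]
flap (215, 130) [ 0.5462 -0.1321  0.12  ]
flap (500, 130) [ 0.5458 -0.1756  0.12  ]
flap (672, 130) [ 0.5456 -0.2017  0.12  ]
flap (500, 140) [ 0.5442 -0.1755  0.12  ]
footL [ 0.5425 -0.1409  0.1171]
footR [ 0.542  -0.1957  0.1171]
topL [ 0.543  -0.1417  0.1721]
topR [ 0.5425 -0.1955  0.1721]
```

View pics/p5.png

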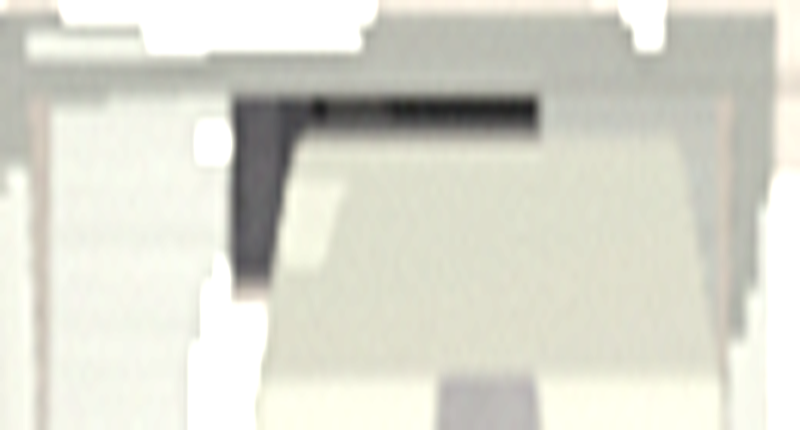

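The block is centred in the mouth, with a gap of about 3.3 mm on the far side and 7 mm on the right. The 5–6 N is therefore the flap being pushed near its hinge. I'll continue in very small steps.

Call:
jog_arm(
  targets=[
    [0.05, 0.03, 0, 0, 0, 0, 1],
    [0.1, 0.05, 0, 0, 0, 0, 1],
    [0.15, 0.05, 0, 0, 0, 0, 1],
  ],
)

```text
t: 7.58
tool_pos: [0.5389, -0.1681, 0.2179]
orientation: [1.216, 1.203, -1.215]
force: [0.4, -0.7, 4.8]
opening: 0.0118
```

```bash
python3 st.py
```

```text
t 7.575 pos [ 0.5389 -0.1681  0.2179] F [ 0.41 -0.7   4.79] T [ 0.03 -0.   -0.04] open 0.0118 zaxis [-0.009 -1.     0.001] xaxis [ 0.001 -0.001 -1.   ] q6 [-0.39  0.03  1.59 -0.    1.51  1.19]
foot 0.1157
(array([ 6.57, -0.1 , -0.02]), array([ 0.1,  0. , -0.1]))
```

Call:
jog_arm(
  targets=[
    [0.1, 0, 0, 0, 0, 0, 1],
    [0.2, 0, 0, 0, 0, 0, 1],
    [0.3, 0, 0, 0, 0, 0, 1],
  ],
)

```text
t: 7.95
tool_pos: [0.5391, -0.1681, 0.2148]
orientation: [1.216, 1.203, -1.215]
force: [1.3, 0.4, 4.1]
opening: 0.0119
```

```bash
python3 st.py
```

```text
t 7.95 pos [ 0.5391 -0.1681  0.2148] F [1.34 0.43 4.09] T [ 0.03 -0.35 -0.04] open 0.0119 zaxis [-0.009 -1.     0.001] xaxis [ 0.002 -0.001 -1.   ] q6 [-0.39  0.04  1.6  -0.    1.51  1.19]
foot 0.1126
(array([ 6.26, -0.12, -0.02]), array([ 0.1,  0.1, -0.1]))
```

Call:
jog_arm(
  targets=[
    [0.15, -0.03, 0, 0, 0, 0, 1],
    [0.3, -0.06, 0, 0, 0.1, 0, 1],
    [0.45, -0.06, 0, 0, 0.1, 0, 1],
    [0.6, -0.06, 0, 0, 0.1, 0, 1],
  ],
)

```text
t: 8.45
tool_pos: [0.5386, -0.1681, 0.2086]
orientation: [1.217, 1.204, -1.214]
force: [2.8, 0.2, 2.7]
opening: 0.0116
```

```bash
python3 st.py
```

```text
t 8.45 pos [ 0.5386 -0.1681  0.2086] F [2.79 0.19 2.73] T [ 0.02 -0.75  0.01] open 0.0116 zaxis [-0.009 -1.    -0.001] xaxis [ 0.002  0.001 -1.   ] q6 [-0.39  0.04  1.6   0.    1.5   1.19]
foot 0.1064
(array([ 5.64, -0.07, -0.  ]), array([ 0.1, -0.1, -0.1]))
```

Call:
jog_arm(
  targets=[
    [0.15, -0.02, 0, 0, 0, -0.1, 1],
    [0.3, -0.03, 0, 0, 0, -0.1, 1],
    [0.45, -0.03, 0, 0, 0, -0.1, 1],
    [0.6, -0.03, 0, 0, 0, -0.1, 1],
    [0.75, -0.03, 0, 0, 0, -0.1, 1],
  ],
)

```text
t: 9.07
tool_pos: [0.5382, -0.168, 0.2008]
orientation: [1.217, 1.206, -1.215]
force: [2.2, -0.1, -0.7]
opening: 0.0118
```

```bash
python3 st.py
```

```text
t 9.075 pos [ 0.5382 -0.168   0.2008] F [ 2.15 -0.12 -0.72] T [ 0.09 -0.68  0.04] open 0.0118 zaxis [-0.009 -1.    -0.001] xaxis [-0.     0.001 -1.   ] q6 [-0.39  0.04  1.61  0.    1.49  1.19]
foot 0.0986
(array([ 4.86, -0.02,  0.01]), array([ 0.1, -0.1,  0. ]))
```

Call:
jog_arm(
  targets=[
    [0.15, 0, 0, 0, 0, 0, 1],
    [0.3, 0, 0, 0, 0, 0, 1],
    [0.45, 0, 0, 0, 0, 0, 1],
    [0.6, 0, 0, 0, 0, 0, 1],
    [0.75, 0, 0, 0, 0, 0, 1],
  ],
)

```text
t: 9.7
tool_pos: [0.5382, -0.1679, 0.1932]
orientation: [1.217, 1.206, -1.216]
force: [2.9, -0.1, 0.5]
opening: 0.0115
```

Call:
jog_arm(
  targets=[
    [0.15, 0, 0, 0, 0, 0, 1],
    [0.3, 0, 0, 0, 0, 0, 1],
    [0.45, 0, 0, 0, 0, 0, 1],
    [0.6, 0, 0, 0, 0, 0, 1],
    [0.75, 0, 0, 0, 0, 0, 1],
  ],
)

```text
t: 10.32
tool_pos: [0.5382, -0.1679, 0.1855]
orientation: [1.216, 1.206, -1.216]
force: [1.9, 0.3, 0.6]
opening: 0.0115
```

```bash
python3 st.py
```

```text
t 10.325 pos [ 0.5382 -0.1679  0.1855] F [1.86 0.27 0.64] T [ 0.08 -0.56  0.09] open 0.0115 zaxis [-0.009 -1.    -0.001] xaxis [-0.     0.001 -1.   ] q6 [-0.39  0.05  1.63  0.    1.46  1.19]
foot 0.0833
(array([ 3.33, -0.01,  0.01]), array([ 0.1, -0.1,  0. ]))
```

Call:
jog_arm(
  targets=[
    [0.15, 0, 0, 0, 0, 0, 1],
    [0.3, 0, 0, 0, 0, 0, 1],
    [0.45, 0, 0, 0, 0, 0, 1],
    [0.6, 0, 0, 0, 0, 0, 1],
    [0.75, 0, 0, 0, 0, 0, 1],
  ],
)

```text
t: 10.95
tool_pos: [0.5381, -0.1679, 0.1779]
orientation: [1.216, 1.206, -1.216]
force: [2.3, 0.8, -0.7]
opening: 0.0114
```

Call:
jog_arm(
  targets=[
    [0.15, 0, 0, 0, 0, 0, 1],
    [0.3, 0, 0, 0, 0, 0, 1],
    [0.45, 0, 0, 0, 0, 0, 1],
    [0.6, 0, 0, 0, 0, 0, 1],
    [0.75, 0, 0, 0, 0, 0, 1],
  ],
)

```text
t: 11.58
tool_pos: [0.5381, -0.1679, 0.1703]
orientation: [1.217, 1.206, -1.216]
force: [2.7, -0.1, -0.3]
opening: 0.0118
```

Call:
jog_arm(
  targets=[
    [0.15, 0, 0, 0, 0, 0, 1],
    [0.3, 0, 0, 0, 0, 0, 1],
    [0.45, 0, 0, 0, 0, 0, 1],
    [0.6, 0, 0, 0, 0, 0, 1],
    [0.75, 0, 0, 0, 0, 0, 1],
  ],
)

```text
t: 12.2
tool_pos: [0.5381, -0.1679, 0.1627]
orientation: [1.216, 1.206, -1.216]
force: [1.9, 0.6, -0.3]
opening: 0.0114
```

```bash
python3 st.py
```

```text
t 12.2 pos [ 0.5381 -0.1679  0.1627] F [ 1.87  0.58 -0.3 ] T [-0.01 -0.55 -0.  ] open 0.0114 zaxis [-0.009 -1.    -0.001] xaxis [-0.001  0.001 -1.   ] q6 [-0.39  0.07  1.66  0.    1.42  1.19]
foot 0.0605
(array([ 1.05, -0.01,  0.01]), array([ 0.1, -0.1,  0. ]))
```

Call:
jog_arm(
  targets=[
    [0.15, 0, 0, 0, 0, 0, 1],
    [0.3, 0, 0, 0, 0, 0, 1],
    [0.45, 0, 0, 0, 0, 0, 1],
    [0.6, 0, 0, 0, 0, 0, 1],
    [0.75, 0, 0, 0, 0, 0, 1],
  ],
)

```text
t: 12.82
tool_pos: [0.5381, -0.1679, 0.1551]
orientation: [1.216, 1.206, -1.216]
force: [2.8, -0.3, -0.4]
opening: 0.0117
```

Call:
jog_arm(
  targets=[
    [0.15, 0, 0, 0, 0, 0, 1],
    [0.3, 0, 0, 0, 0, 0, 1],
    [0.3, 0, -0.1, 0, 0, 0, 1],
    [0.3, 0, -0.2, 0, 0, 0, 1],
    [0.3, 0, -0.3, 0, 0, 0, 1],
  ],
)

```text
t: 13.45
tool_pos: [0.5382, -0.1649, 0.1522]
orientation: [1.216, 1.206, -1.216]
force: [2.8, -1.3, -1.6]
opening: 0.0116
```

```bash
python3 st.py
```

```text
t 13.45 pos [ 0.5382 -0.1649  0.1522] F [ 2.79 -1.25 -1.62] T [-0.23 -0.58  0.05] open 0.0116 zaxis [-0.009 -1.    -0.001] xaxis [-0.     0.001 -1.   ] q6 [-0.39  0.07  1.67  0.    1.4   1.19]
foot 0.05
(array([-0.  , -0.01,  0.31]), array([ 0.1, -0.1,  0. ]))
```

Call:
jog_arm(
  targets=[
    [0, 0, -0.06, 0, 0, 0, 1],
    [0, 0, -0.12, 0, 0, 0, 1],
  ],
)

```text
t: 13.7
tool_pos: [0.5382, -0.1637, 0.1522]
orientation: [1.216, 1.206, -1.216]
force: [1.5, -0.9, -1.1]
opening: 0.0113
```

```bash
python3 st.py
```

```text
t 13.7 pos [ 0.5382 -0.1637  0.1522] F [ 1.47 -0.89 -1.05] T [-0.25 -0.53  0.11] open 0.0113 zaxis [-0.009 -1.    -0.001] xaxis [-0.     0.001 -1.   ] q6 [-0.39  0.07  1.67  0.    1.4   1.19]
foot 0.05
(array([-0.  , -0.01,  0.43]), array([ 0.1, -0.1,  0. ]))
```

Call:
jog_arm(
  targets=[
    [0, 0, -0.06, 0, 0, 0, 1],
    [0, 0, -0.12, 0, 0, 0, 1],
  ],
)

```text
t: 13.95
tool_pos: [0.5382, -0.1625, 0.1522]
orientation: [1.216, 1.206, -1.216]
force: [3.0, -1.6, -1.6]
opening: 0.0117
```

Call:
jog_arm(
  targets=[
    [0, 0, -0.06, 0, 0, 0, 1],
    [0, 0, -0.12, 0, 0, 0, 1],
  ],
)

```text
t: 14.2
tool_pos: [0.5382, -0.1613, 0.1522]
orientation: [1.216, 1.206, -1.216]
force: [2.6, -1.0, -1.7]
opening: 0.0113
```

Call:
jog_arm(
  targets=[
    [0, 0, -0.06, 0, 0, 0, 1],
    [0, 0, -0.12, 0, 0, 0, 1],
  ],
)

```text
t: 14.45
tool_pos: [0.5382, -0.1606, 0.1523]
orientation: [1.216, 1.205, -1.216]
force: [2.4, -4.7, -1.8]
opening: 0.0117
```

```bash
python3 - <<'E'
from h import *
from plant import robot,optics
for i in range(3):
    c=optics.read_camera("wrist"); show(robot.read_state())
cv2.imwrite('pics/wrist6.png',c["frame"][:,:,::-1])
E
```

```text
t 14.5 pos [ 0.5382 -0.1606  0.1523] F [ 2.49 -4.34 -2.1 ] T [-1.17 -0.58  0.03] open 0.0116 zaxis [-0.009 -1.     0.   ] xaxis [-0. -0. -1.] q6 [-0.38  0.07  1.68 -0.    1.4   1.2 ]
t 14.55 pos [ 0.5382 -0.1607  0.1523] F [ 2.64 -4.74 -1.98] T [-1.14 -0.53  0.1 ] open 0.012 zaxis [-0.009 -1.     0.   ] xaxis [-0. -0. -1.] q6 [-0.38  0.07  1.68 -0.    1.4   1.2 ]
t 14.6 pos [ 0.5382 -0.1606  0.1523] F [ 2.58 -4.75 -1.19] T [-1.18 -0.49  0.06] open 0.0117 zaxis [-0.009 -1.     0.   ] xaxis [-0. -0. -1.] q6 [-0.38  0.07  1.68 -0.    1.4   1.2 ]
```

View pics/wrist6.png

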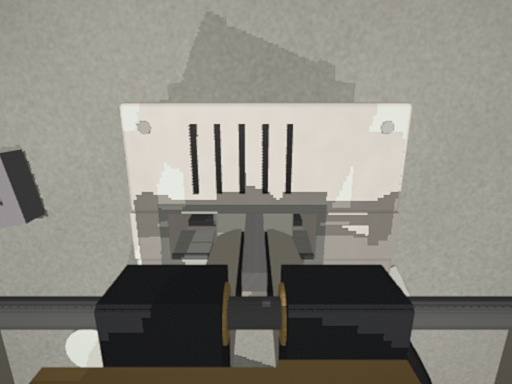

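Motion stalled and Fy rose by about 3.5 N, with a matching wrist moment low on the carrier. A slightly firmer push should confirm that this is the fence.

Call:
jog_arm(
  targets=[
    [0, 0, -0.08, 0, 0, 0, 1],
  ],
)

```text
t: 14.72
tool_pos: [0.5382, -0.1605, 0.1524]
orientation: [1.215, 1.204, -1.217]
force: [2.0, -4.4, -2.5]
opening: 0.0117
```

```bash
python3 st.py
```

```text
t 14.725 pos [ 0.5382 -0.1605  0.1524] F [ 2.03 -4.43 -2.46] T [-1.29 -0.58  0.11] open 0.0117 zaxis [-0.01  -1.     0.001] xaxis [-0.    -0.001 -1.   ] q6 [-0.38  0.07  1.68 -0.    1.4   1.2 ]
foot 0.0502
(array([ 0.02, -0.02,  0.75]), array([0. , 0.1, 0. ]))
```

Call:
jog_arm(
  targets=[
    [0, 0, 0.1, 0, 0, 0, 1],
    [0, 0, 0.17, 0, 0, 0, 1],
    [0, 0, 0.17, 0, 0, 0, 1],
  ],
)

```text
t: 15.1
tool_pos: [0.5382, -0.1617, 0.1522]
orientation: [1.216, 1.205, -1.217]
force: [2.7, 1.3, -1.4]
opening: 0.0114
```

```bash
python3 st.py
```

```text
t 15.1 pos [ 0.5382 -0.1617  0.1522] F [ 2.74  1.32 -1.4 ] T [ 0.38 -0.56  0.03] open 0.0114 zaxis [-0.009 -1.     0.   ] xaxis [-0. -0. -1.] q6 [-0.38  0.07  1.68 -0.    1.4   1.2 ]
foot 0.05
(array([ 0.  , -0.01,  0.63]), array([0., 0., 0.]))
```

Call:
jog_arm(
  targets=[
    [0.12, 0, 0, 0, 0, 0, 1],
    [0.24, 0, 0, 0, 0, 0, 1],
    [0.36, 0, 0, 0, 0, 0, 1],
    [0.48, 0, 0, 0, 0, 0, 1],
  ],
)

```text
t: 15.6
tool_pos: [0.5381, -0.1618, 0.1474]
orientation: [1.216, 1.205, -1.217]
force: [2.9, 0.1, -0.9]
opening: 0.0115
```

```bash
python3 st.py
```

```text
t 15.6 pos [ 0.5381 -0.1618  0.1474] F [ 2.91  0.12 -0.86] T [ 0.03 -0.48  0.05] open 0.0115 zaxis [-0.009 -1.     0.   ] xaxis [-0. -0. -1.] q6 [-0.38  0.07  1.68 -0.    1.39  1.2 ]
foot 0.0452
(array([-0.48, -0.01,  0.62]), array([0., 0., 0.]))
```

Next I'll go past the deck level (foot at 43 mm) in small steps.

Call:
jog_arm(
  targets=[
    [0.06, 0, 0, 0, 0, 0, 1],
    [0.12, 0, 0, 0, 0, 0, 1],
  ],
)

```text
t: 15.85
tool_pos: [0.5381, -0.1618, 0.1461]
orientation: [1.216, 1.205, -1.217]
force: [1.8, 0.1, -0.2]
opening: 0.0116
```

Call:
jog_arm(
  targets=[
    [0.06, 0, 0, 0, 0, 0, 1],
    [0.12, 0, 0, 0, 0, 0, 1],
  ],
)

```text
t: 16.1
tool_pos: [0.5382, -0.1618, 0.1449]
orientation: [1.216, 1.205, -1.217]
force: [2.2, -0.8, 0.2]
opening: 0.0115
```

Call:
jog_arm(
  targets=[
    [0.05, 0, 0, 0, 0, 0, 1],
    [0.1, 0, 0, 0, 0, 0, 1],
  ],
)

```text
t: 16.35
tool_pos: [0.5382, -0.1618, 0.1439]
orientation: [1.216, 1.205, -1.217]
force: [2.5, 0.5, 0.0]
opening: 0.0114
```

Call:
jog_arm(
  targets=[
    [0.06, 0, 0, 0, 0, 0, 1],
    [0.12, 0, 0, 0, 0, 0, 1],
  ],
)

```text
t: 16.6
tool_pos: [0.5382, -0.1618, 0.1426]
orientation: [1.216, 1.205, -1.217]
force: [2.5, 1.1, -1.3]
opening: 0.0115
```

Call:
jog_arm(
  targets=[
    [0.06, 0, 0, 0, 0, 0, 1],
    [0.12, 0, 0, 0, 0, 0, 1],
  ],
)

```text
t: 16.85
tool_pos: [0.5381, -0.1618, 0.1414]
orientation: [1.216, 1.205, -1.217]
force: [2.3, 0.0, -0.7]
opening: 0.0116
```

Call:
jog_arm(
  targets=[
    [0.1, 0, 0, 0, 0, 0, 1],
    [0.2, 0, 0, 0, 0, 0, 1],
    [0.3, 0, 0, 0, 0, 0, 1],
    [0.4, 0, 0, 0, 0, 0, 1],
  ],
)

```text
t: 17.35
tool_pos: [0.5382, -0.1618, 0.1373]
orientation: [1.216, 1.205, -1.217]
force: [2.0, -0.0, 0.7]
opening: 0.0115
```

```bash
python3 st.py
```

```text
t 17.35 pos [ 0.5382 -0.1618  0.1373] F [ 2.05 -0.02  0.74] T [ 0.04 -0.52  0.1 ] open 0.0115 zaxis [-0.009 -1.     0.   ] xaxis [-0. -0. -1.] q6 [-0.38  0.08  1.69 -0.    1.37  1.2 ]
foot 0.0351
(array([-1.49, -0.01,  0.62]), array([0., 0., 0.]))
```

Call:
jog_arm(
  targets=[
    [0.1, 0, 0, 0, 0, 0, 1],
    [0.2, 0, 0, 0, 0, 0, 1],
    [0.3, 0, 0, 0, 0, 0, 1],
    [0.4, 0, 0, 0, 0, 0, 1],
  ],
)

```text
t: 17.85
tool_pos: [0.5379, -0.1618, 0.133]
orientation: [1.215, 1.205, -1.217]
force: [0.2, 0.1, -1.1]
opening: 0.0116
```

```bash
python3 st.py
```

```text
t 17.85 pos [ 0.5379 -0.1618  0.133 ] F [ 0.23  0.09 -1.08] T [0.08 0.   0.  ] open 0.0116 zaxis [-0.009 -1.     0.   ] xaxis [-0.001 -0.    -1.   ] q6 [-0.38  0.08  1.7  -0.    1.36  1.2 ]
foot 0.0308
(array([-1.92,  0.01,  0.62]), array([0. , 0. , 0.1]))
```

Call:
jog_arm(
  targets=[
    [0.08, 0, 0, 0, 0, 0, 1],
    [0.16, 0, 0, 0, 0, 0, 1],
    [0.24, 0, 0, 0, 0, 0, 1],
    [0.32, 0, 0, 0, 0, 0, 1],
  ],
)

```text
t: 18.35
tool_pos: [0.5379, -0.1618, 0.1298]
orientation: [1.215, 1.205, -1.217]
force: [-0.4, -0.5, -1.2]
opening: 0.0116
```

```bash
python3 st.py
```

```text
t 18.35 pos [ 0.5379 -0.1618  0.1298] F [-0.37 -0.46 -1.16] T [ 0.02 -0.    0.02] open 0.0116 zaxis [-0.009 -1.     0.   ] xaxis [-0.001 -0.    -1.   ] q6 [-0.38  0.09  1.7  -0.    1.36  1.2 ]
foot 0.0276
(array([-2.24,  0.01,  0.62]), array([0. , 0. , 0.1]))
```

Call:
jog_arm(
  targets=[
    [0.05, 0, 0, 0, 0, 0, 1],
    [0.1, 0, 0, 0, 0, 0, 1],
  ],
)

```text
t: 18.6
tool_pos: [0.5379, -0.1618, 0.1288]
orientation: [1.215, 1.205, -1.217]
force: [0.2, -0.3, -1.2]
opening: 0.0118
```

```bash
python3 st.py
```

```text
t 18.6 pos [ 0.5379 -0.1618  0.1288] F [ 0.22 -0.28 -1.15] T [ 0.07 -0.03  0.  ] open 0.0118 zaxis [-0.009 -1.     0.   ] xaxis [-0.001 -0.    -1.   ] q6 [-0.38  0.09  1.7  -0.    1.35  1.2 ]
foot 0.0266
(array([-2.34,  0.01,  0.62]), array([0. , 0. , 0.1]))
```

Call:
jog_arm(
  targets=[
    [0.05, 0, 0, 0, 0, 0, 1],
    [0.1, 0, 0, 0, 0, 0, 1],
  ],
)

```text
t: 18.85
tool_pos: [0.538, -0.1618, 0.128]
orientation: [1.216, 1.205, -1.217]
force: [-0.3, 0.4, 0.6]
opening: 0.0119
```

```bash
python3 st.py
```

```text
t 18.85 pos [ 0.538  -0.1618  0.128 ] F [-0.27  0.38  0.62] T [0.12 0.17 0.01] open 0.0119 zaxis [-0.009 -1.     0.   ] xaxis [-0.001 -0.    -1.   ] q6 [-0.38  0.09  1.7  -0.    1.35  1.2 ]
foot 0.0258
(array([-2.42,  0.  ,  0.62]), array([0., 0., 0.]))
```

Call:
jog_arm(
  targets=[
    [0.04, 0, 0, 0, 0, 0, 1],
    [0.08, 0, 0, 0, 0, 0, 1],
  ],
)

```text
t: 19.1
tool_pos: [0.5381, -0.1618, 0.1274]
orientation: [1.216, 1.205, -1.217]
force: [-1.2, 0.7, 2.2]
opening: 0.0114
```

```bash
python3 - <<'E'
from h import *
from plant import robot,optics
show(robot.read_state())
c=optics.read_camera("wrist");cv2.imwrite('pics/w7.png',c["frame"][:,:,::-1])
c=optics.read_camera("side");cv2.imwrite('pics/s7.png',cv2.resize(c["frame"][100:200,230:350,::-1],(720,600),interpolation=cv2.INTER_CUBIC))
E
```

```text
t 19.1 pos [ 0.5381 -0.1618  0.1274] F [-1.25  0.7   2.18] T [0.18 0.32 0.03] open 0.0114 zaxis [-0.009 -1.     0.   ] xaxis [-0.001 -0.    -1.   ] q6 [-0.38  0.09  1.7  -0.    1.35  1.2 ]
```

View pics/w7.png

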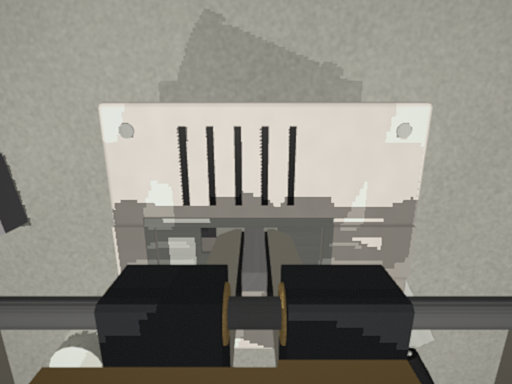

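View pics/s7.png

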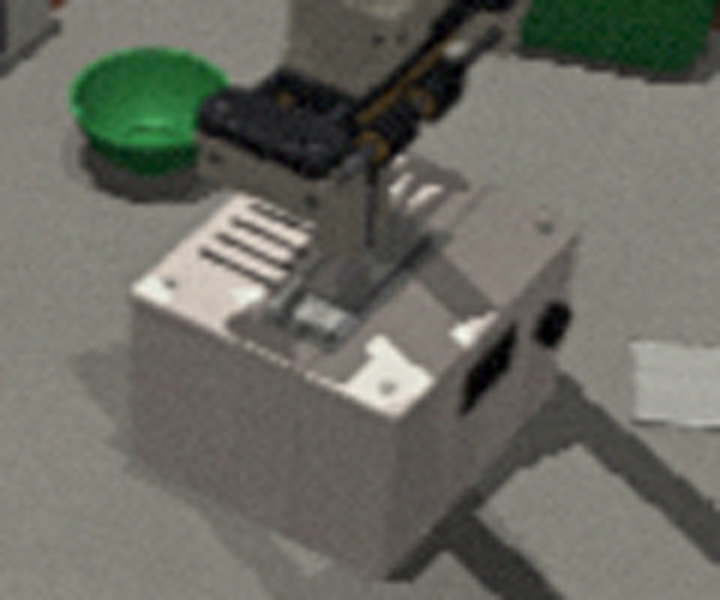

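The flap looks shut around the stem and the carrier is seated on the pad, with about 3.4 N of rise. Now I release it.

Call:
jog_arm(
  targets=[
    [-0.03, 0, 0, 0, 0, 0, 0.8],
    [-0.03, 0, 0, 0, 0, 0, 0.7],
    [-0.03, 0, 0, 0, 0, 0, 0.6],
    [-0.03, 0, 0, 0, 0, 0, 0.5],
    [-0.03, 0, 0, 0, 0, 0, 0.5],
  ],
)

```text
t: 19.82
tool_pos: [0.5381, -0.1618, 0.1276]
orientation: [1.215, 1.205, -1.217]
force: [-0.8, -0.2, -0.8]
opening: 0.0458
```

```bash
python3 - <<'E'
from h import *
from plant import robot,optics
show(robot.read_state())
c=optics.read_camera("wrist");cv2.imwrite('pics/w8.png',c["frame"][:,:,::-1])
E
```

```text
t 19.825 pos [ 0.5381 -0.1618  0.1276] F [-0.81 -0.18 -0.85] T [ 0.02 -0.    0.  ] open 0.0458 zaxis [-0.009 -1.     0.   ] xaxis [-0.001 -0.    -1.   ] q6 [-0.38  0.09  1.7  -0.    1.35  1.2 ]
```

View pics/w8.png

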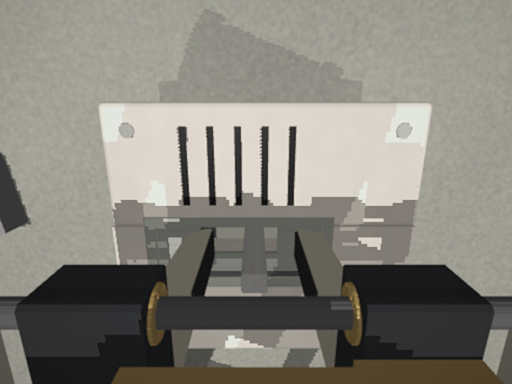

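The wrist view shows the fingers clear of the stem, which stands at about (255,255). I'll retreat straight up.

Call:
jog_arm(
  targets=[
    [-1, 0, 0, 0, 0, 0, 0.4],
    [-2.5, 0, 0, 0, 0, 0, 0.4],
    [-5, 0, 0, 0, 0, 0, 0.4],
    [-8, 0, 0, 0, 0, 0, 0.4],
    [-12, 0, 0, 0, 0, 0, 0.4],
  ],
)

```text
t: 20.5
tool_pos: [0.5378, -0.1616, 0.2492]
orientation: [1.215, 1.205, -1.217]
force: [0.8, -0.5, -0.4]
opening: 0.0557
```

```bash
python3 - <<'E'
from h import *
from plant import robot,optics
show(robot.read_state())
for n in ("wrist","side","top"):
    c=optics.read_camera(n)
    cv2.imwrite(f'pics/{n}9.png',cv2.resize(c["frame"][:,:,::-1],(800,600),interpolation=cv2.INTER_CUBIC)); np.save(f'pics/{n}9.npy',c,allow_pickle=True)
    if n=="side": cv2.imwrite('pics/s9z.png',cv2.resize(c["frame"][100:200,230:350,::-1],(720,600),interpolation=cv2.INTER_CUBIC))
E
```

```text
t 20.5 pos [ 0.5378 -0.1616  0.2492] F [ 0.77 -0.46 -0.42] T [ 0.   -0.02  0.05] open 0.0557 zaxis [-0.009 -1.     0.   ] xaxis [-0.001 -0.    -1.   ] q6 [-0.38  0.02  1.55 -0.    1.57  1.2 ]
```

View pics/wrist9.png

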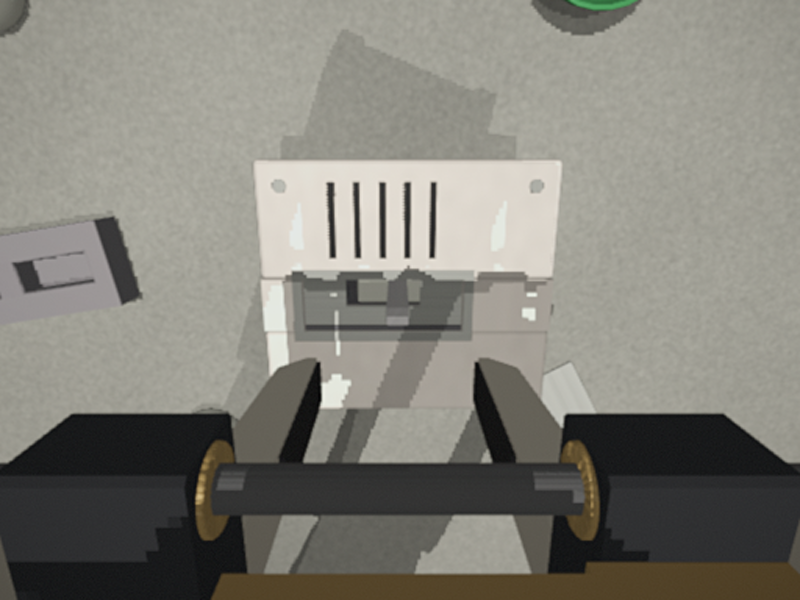

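View pics/s9z.png

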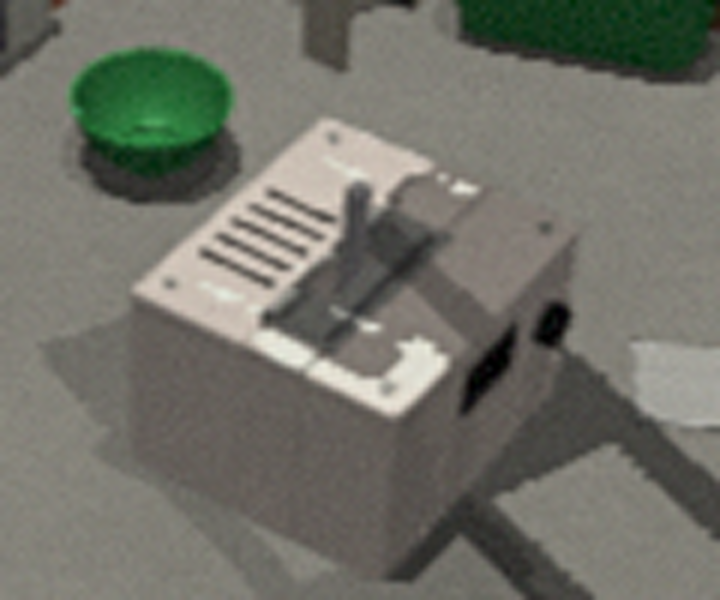

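```bash
python3 - <<'E'
from h import *
c=np.load('pics/wrist9.npy',allow_pickle=True).item(); s=np.load('pics/side9.npy',allow_pickle=True).item()
cv2.imwrite('pics/w9z.png',cv2.resize(c["frame"][165:225,180:310,::-1],(780,360),interpolation=cv2.INTER_CUBIC))
for z in (.166,.168,.170): print(atz(c,397/1.5625,320/1.5625,z))
for z in (.164,.168,.172): print(proj(s,[.538,-.1617,z]), (proj(s,[.538,-.1617,z])-[230,100])*6)
E
```

```text
[ 0.53454864 -0.16204313  0.166     ]
[ 0.53520755 -0.16204891  0.168     ]
[ 0.53586647 -0.16205469  0.17      ]
[289.1777135  132.33883218] [355.06628098 194.03299307]
[289.26530123 131.27151377] [355.59180737 187.6290826 ]
[289.3533025  130.19915604] [356.11981502 181.19493622]
```

View pics/w9z.png

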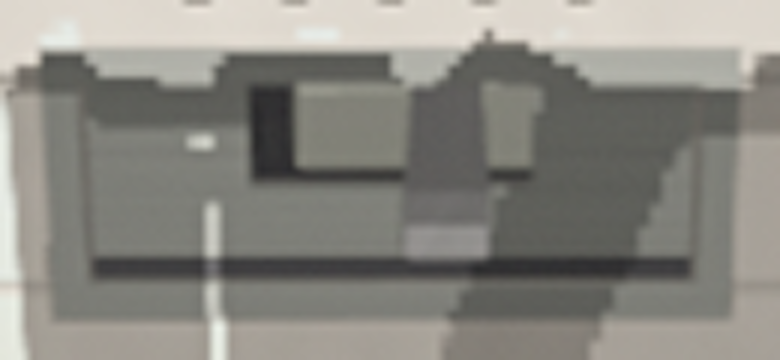

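View pics/top9.png

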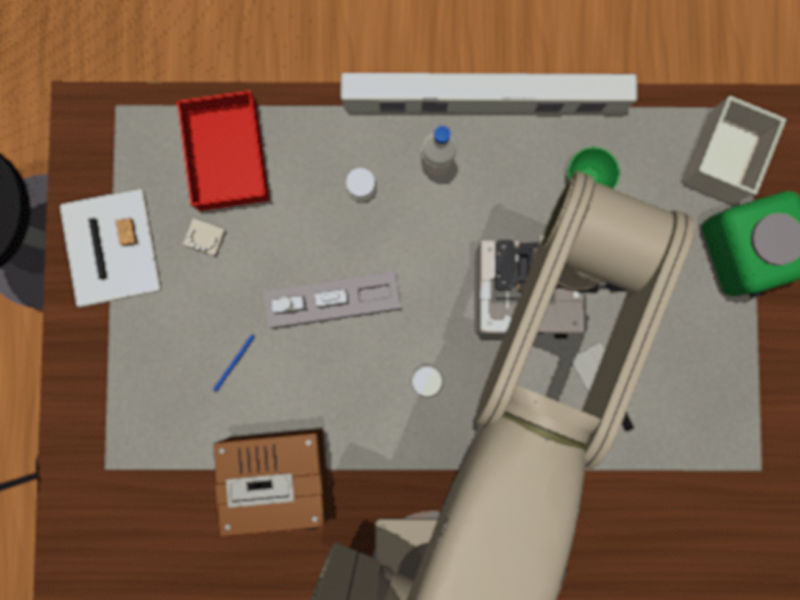

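```bash
python3 - <<'E'
from plant import robot, ticket
print(ticket.close_job()); s=robot.read_state(); print(s["t"],s["force"])
E
```

```text
the job is handed in; nothing more can be done
None
the job is handed in; nothing more can be done
```

The carrier is standing in the pocket, released, with the flap shut around its stem. I handed the job in at about 20.7 s of the 46 s allowed; no verdict is reported.

- **What I did:**
  - Gripped the stem along y at 60 N and lifted the carrier from the rack's right-hand well.
  - Entered 15 mm right of the mouth's centre and lowered to a foot height of 50 mm.
  - Slid left about 7 mm. The fence showed as a 3.5 N rise with the motion stalled, and it held when I pushed slightly further.
  - Eased off about 1 mm and lowered past the deck level with no rise in force.
  - Felt the flap let go, touched the pad with about a 3.4 N rise, opened the gripper and moved straight up.
- **Forces:** The highest contact force I saw was about 6–7 N, while starting the flap open near its hinge. That is more than the stated 1–2 N, so I checked the centring in the images before continuing in small steps.
- **Last checks:**
  - **Images:** The flap looks level around the stem, and the arm is clear of it. The spares, bottle and jar look unmoved by eye.
  - **Stem height:** The stem's top is about 168–169 mm up, where 168 mm is expected when fully home.
- **Checks that disagreed:**
  - **Foot height:** The arm's position reading put the foot at about 25–26 mm when seated, against a nominal 27 mm. That is within calibration and the pad's give.
  - **Lean:** The wrist camera put the stem's top about 3 mm nearer the robot than at release. That would be a lean of about 0.02 rad at most, within the 0.1 rad limit.

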